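# Crank the bun slicer's side guide to the size tag

## Robot

A 6-joint arm with a two-finger parallel gripper is mounted at the origin on the work surface. World frame = base frame: x ahead of the robot, y to its left, z up, the work surface at z = 0. Lengths are in m, angles in rad, forces in N, time in s.
With the tool pointing down it reaches from about 0.375 to 0.9 m from the base axis. Payload 3.1 kg.
Tool frame: the origin (TCP) lies on the centre line of the jaws, within the pads' length; the fingertips stand 19 mm ahead of it and the grasp point (between the pads) is the TCP; z points along the fingers, y is the line along which they close (so a half turn about z gives the same grasp; the last joint's range is limited). The gripper opens to 85 mm and grips with 20 to 120 N. Pads are 22 mm wide; open, the fingers measure 114 mm over their backs; the gripper's body (76 mm by 85 mm) begins 54 mm behind the grasp point. The pads swing forward as they close: fully open they stand 13 mm farther back than shut.
Start: joints at [1.151, 0.527, 1.433, -0, 1.181, -0.178], TCP at [0.149, 0.607, 0.25] pointing down, gripper open.
Joint ranges: [-3.08, 3.08], [-0.75, 2.2], [0.22, 2.44], [-1.43, 4.57], [0, 2.65], [-2.85, 2.85]. Speed limits (rad/s): [2.79, 2.79, 3.14, 3.14, 3.14, 3.14].

## Interface

Orientations are given as a unit quaternion [x, y, z, w].
In Python, from station import manip gives the robot as it stands.
- The arm moves only by the tool servo_tool, never from a script. Its argument "rows" is a list that holds one entry, the list of rows, each a list of 7 numbers: the turn, a rotation vector about the tool's x, y, z in degrees, then the shift along the tool's x, y, z in m, then the gripper command: -1 is shut, 1 is fully open, values between are in proportion. In form: [[[wx, wy, wz, tx, ty, tz, jaw], ...]]. A call has 1 to 8 rows; each row shifts and turns the commanded pose from where the row before left it, along the tool's axes as they then stand; what a row does not reach is not made up. A row lasts 1/12 s, in which the tool goes at most 41.7 mm and 7.16 degrees, less where a joint would pass 70% of its speed; a pose out of reach is approached as far as the arm can. A call is refused whole if a number of a shift passes 0.0417 or a number of a turn 7.16, either way. A call with a gripper value outside its range is refused whole. The fingers move at their own pace and stop on an object; "squeeze" is the grip in N (left out, the last holds). Time passes only in rows, so rows that do not move let the fingers close. It gives the time, the measured TCP pose, the force, the opening and the grip force at its end, in the units of the state.
- manip.sense(): the state, without advancing time (a new reading comes with each control period).
- manip.snapshot(name): name is "scene" or "side" or "wrist"; returns the picture (480x640x3 uint8, blue, green, red); there is no depth.
- manip.camera_info(name): a dict with "K" (3x3 intrinsics, pixels), "camera_from_world" (4x4, takes a point from world to camera coordinates). Camera axes: x right, y down, z forward; pixel columns grow to the right and rows downward; lengths in m; the calibration is good to about 2 mm. A picture is of the moment at which its call begins: read the wrist's pose just before it. camera_info takes no time and is no camera call; for the wrist camera it gives the pose at the moment of the call.
- manip.sign_off(): hands the job in; it is judged then, once.
The state is a dict: "t": time; "q": joint angles; "qd": joint speeds; "tau": joint torques, N m; "tcp_pos": TCP position; "tool_rot": TCP orientation; "force": force on the tool from outside, world axes, zero at the start; "ft_torque": the same for the moment, N m; "finger_gap": opening from 0.0 (shut) to 1.0 (fully open); "gripper_force": force on a finger pad.
Only numpy, scipy, OpenCV 4.12 (cv2) and the standard library are available. Lean on these libraries where they do the work, as an engineer would, in place of code of your own. Each camera call takes 0.05 s, during which the arm holds its last target. There are 200 camera calls.

## Task

Fetch the crank that is stowed under the low cooling rack, fit it fully down on the square shaft of the bun slicer and wind it until the guide's red pointer lines up with the green size tag. Leave the crank standing on the shaft, and leave the buns and the other things on the bench where they are.

Things in the scene. Friction and masses are not known exactly. Their poses are not given: they have to be found in the camera images.
- crank: Loose crank, 133 mm long, 0.43 kg; stands upright, stably on its hub. Origin: centre of the hub's underside; z up, x from hub to handle. Hub: dark steel, 46 x 46 mm, z 0 to 32, with a square socket 22 x 22 mm (sides along x, y), open below, 32 mm deep, mouth chamfered 4 mm. Arm: aluminium, 30 mm wide, z 32 to 44, x -24 to 110. It starts with the hub under the rack's tray, handle out in front.
- handle_foot (a point): Foot of the crank's orange handle, on its axis at the top of the arm: x = 90, z = 44 mm in the crank's frame. The handle is an upright, freely spinning sleeve, 24 mm diameter, rising 59 mm above this point. Axes as the crank's.
- grip_block (a point): Centre of the black grip block on top of the crank's hub, to carry it by: 32 x 32 mm (sides along the crank's x and y), 34 mm tall, from the arm's top (z 44 mm) to z 78 mm in the crank's frame
- rack: Low cooling rack, fixed; place and yaw vary, left or right. Origin on the table, 40 mm in front of the middle of its front edge; x into the rack, y left, z up. Tray: x 40 to 240, y -130 to 130 mm, underside 102 mm and side rims 120 mm above the table; 16 mm square legs at the corners (x 52 and 232, y +-125 mm). Two buns on it at x 115 to 215 mm, tops at 154 mm. Open in front.
- machine: Bun slicer infeed, fixed; place and yaw vary, left or right. Origin on the table under the shaft's axis; x away from the robot at yaw 0, y left, z up. White base x -60 to 300, y -130 to 130, 30 mm high. Round pedestal, 45 mm radius, about the shaft; the hub comes to rest on its flat top at 85 mm. Steel fence at y -122; the moving guide (x 90 to 290 mm, top at 100 mm) runs parallel to it.
- shaft_foot (a point): Foot of the square steel shaft end on its axis, level with the pedestal's top, 85 mm above the table. The shaft is upright, 20 x 20 mm (sides along this point's x and y), 30 mm tall, its top 4 mm slightly thinner; it turns with the joint.
- shaft (a joint): Angle of the square shaft in rad, growing as it is turned clockwise seen from above. A full clockwise turn moves the guide 24 mm (3.82 mm per rad) towards the machine's -y (the fixed fence). About 0.15 N m of friction: it stays where it is left and the guide cannot be pushed by hand. Starts between -0.7 and 0.7; stops at -2 and 22.
- pointer (a point): Tip of the guide's red pointer (a 3 mm thick red fin), just behind the size tag's rail. It moves with the guide along the machine's y; at the start it is on the +y side of the tag, about 37 to 57 mm from it.
- tag: Green size tag, fixed on the scale rail of the machine: 10 x 6 x 14 mm (x, y, z), origin at the middle of its underside, axes as the machine's. The pointer is lined up when its y in the machine's frame is that of the tag.
- bun_lane: Bun lying on the slicer's base between guide and fence, 100 mm diameter, 46 mm high; origin at the centre of its underside. Leave alone.
- bun_table: Bun of the same size on the table beside the rack's front, on its -y side. Leave alone.
- seed_jar: Amber jar, 64 mm diameter, 115 mm high, beside the rack's front, on its +y side; origin at the centre of its underside. Leave alone.
- oil_bottle: Yellow bottle, 64 mm diameter, 190 mm high, standing between machine and rack; origin at the centre of its underside. Leave alone.
- loaf_tin: Dark open loaf tin, 80 x 150 x 55 mm (x, y, z), in the middle near the robot; origin at the centre of its underside. Leave alone.
- scraper: Bench scraper lying flat at the left: steel blade 100 x 140 mm with a 150 mm wooden bar, 22 mm high. Origin under it. Leave alone.
- scoop_cup: White mug, 84 mm diameter, 85 mm high, handle to its +y, at the right; origin at the centre of its underside. Leave alone.
There are look-alikes about, which are no part of the job. What is shaped like the crank but purple is not meant.

How it is judged:
By the outcome, as a careful person would: the job done as asked, in the order asked, and still so for the second after the job is handed in, with the robot touching nothing.
It also fails if it takes over 72 s, if anything falls off the work surface, if the arm or the gripper's body presses on something with over 40 N, if the wrist force passes 120 N, or if a joint passes its speed limit or range.

## Working session

There is one attempt and no reset: what is moved stays moved. The work goes in short steps, Python scripts to look and compute and a tool call to move; the robot and the scene stay as the last step left them, time stands still between calls to the robot, and variables do not carry over. Pictures are saved under pics/ and viewed, at most 10 in all, crops included, and the job is handed in when it is done.

Besides the shell and the picture viewer there is one more tool, called after "Request:" as name([rows], argument=value, ...), one row to a line, values as JSON. servo_tool: Moves the arm, as the interface text tells. Its arguments: {"type":"object","properties":{"rows":{"type":"array","items":{"type":"array","items":{"type":"array","items":{"type":"number"}}}},"squeeze":{"type":"number"}},"required":["rows"]}

```bash
mkdir -p pics; ls; python3 - <<'E'
from station import manip
import cv2,numpy as np
a=manip.snapshot("scene");b=manip.snapshot("side")
cv2.imwrite("pics/scene0.png",a);cv2.imwrite("pics/side0.png",b)
np.set_printoptions(precision=4,suppress=True)
for n in("scene","side"):
    i=manip.camera_info(n);print(n,i["K"],i["camera_from_world"])
print(manip.sense())
E
```

```text
pics
scene [[518.7551   0.     316.4445]
 [  0.     518.7551 236.3911]
 [  0.       0.       1.    ]] [[ 0.6139  0.7893  0.0081 -0.3207]
 [ 0.5941 -0.4552 -0.6633 -0.2551]
 [-0.5198  0.412  -0.7484  1.5355]
 [ 0.      0.      0.      1.    ]]
side [[598.4711   0.     317.7065]
 [  0.     598.4711 236.3401]
 [  0.       0.       1.    ]] [[ 0.999  -0.0436 -0.0052 -0.4693]
 [-0.0293 -0.5735 -0.8187  0.0791]
 [ 0.0327  0.818  -0.5742  1.7468]
 [ 0.      0.      0.      1.    ]]
{'t': 0.1, 'q': array([ 1.1515,  0.5284,  1.4337,  0.    ,  1.1814, -0.1785]), 'qd': array([-0.0025, -0.0025, -0.0019,  0.0015, -0.0016,  0.0005]), 'tau': array([  0.0001, -44.3304, -17.8586,  -0.0002,   0.0038,   0.    ]), 'tcp_pos': array([0.1488, 0.6064, 0.2494]), 'tool_rot': array([ 0.1201,  0.9928, -0.0009, -0.0003]), 'force': array([-1.0617, -0.5335,  0.6124]), 'ft_torque': array([ 0.0012, -0.0354,  0.0098]), 'gripper_force': 0.0, 'finger_gap': 0.998720943483863}
```

View pics/scene0.png

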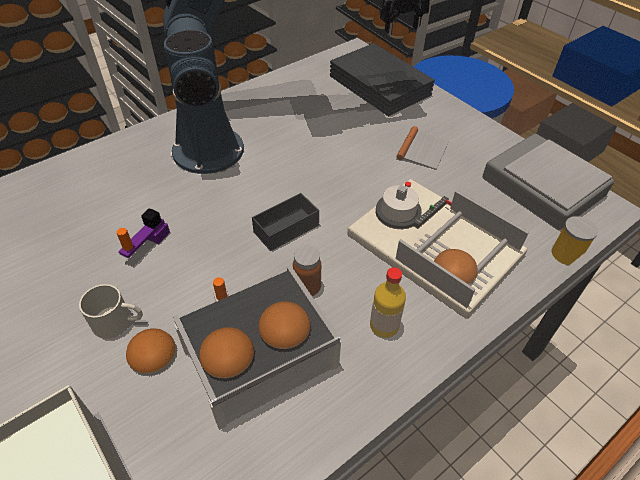

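View pics/side0.png

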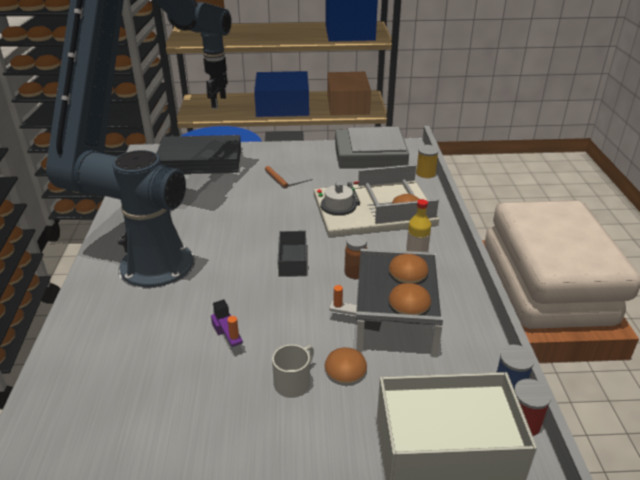

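```bash
cat > h.py <<'E'
import cv2,numpy as np
from station import manip
np.set_printoptions(precision=4,suppress=True)
C={n:manip.camera_info(n) for n in("scene","side")}
def cam(n): 
    i=C[n] if n in C else manip.camera_info(n); return np.array(i["K"]),np.array(i["camera_from_world"])
def atz(n,uv,z):
    K,T=cam(n);d=T[:3,:3].T@np.linalg.inv(K)@[*uv,1];o=-T[:3,:3].T@T[:3,3];return o+d*(z-o[2])/d[2]
def proj(n,p):
    K,T=cam(n);q=(T[:3,:3]@np.atleast_2d(p).T).T+T[:3,3];q=q@K.T;return q[:,:2]/q[:,2:]
def tri(u1,u2):
    P=[cam(n)[0]@cam(n)[1][:3] for n in("scene","side")]
    X=cv2.triangulatePoints(P[0],P[1],np.float64(u1),np.float64(u2)).ravel();return X[:3]/X[3]
E
python3 - <<'E'
import cv2,numpy as np
a=cv2.imread("pics/scene0.png");b=cv2.imread("pics/side0.png")
c=lambda i,x,y,w,h:cv2.resize(i[y:y+h,x:x+w],(400,300),interpolation=cv2.INTER_CUBIC)
cv2.imwrite("pics/crop.png",np.vstack([np.hstack([c(a,170,255,180,135),c(b,325,235,120,90)]),np.hstack([c(a,345,170,190,142.5.__int__()),c(b,310,155,140,105)])]))
E
```

```text
(no output)
```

View pics/crop.png

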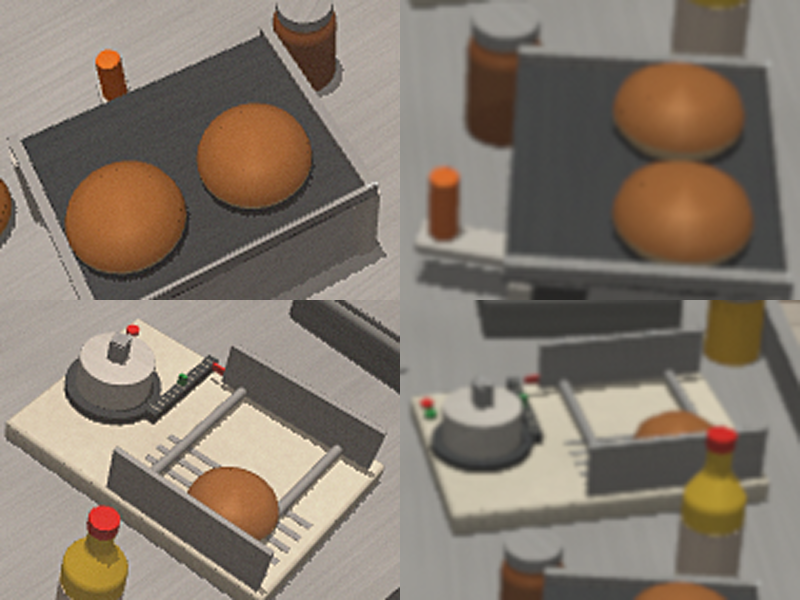

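The thing wanted is the orange handle at scene (220,290), with an aluminium arm and its hub under the rack. The look-alikes are the purple crank (145,235) and the scraper's orange handle (408,143). The crop confirms the choice. It also shows the shaft top at scene (403,188), the green tag near (431,207) and the red pointer near (449,202), on the tag's +y side.

```bash
cat >> h.py <<'E'
sc=lambda x,y:(170+x*.45,255+y*.45); sd=lambda x,y:(325+(x-400)*.3,235+y*.3)
mc=lambda x,y:(345+x*.475,170+(y-300)*.475); md=lambda x,y:(310+(x-400)*.35,155+(y-300)*.35)
from scipy.optimize import least_squares
def fit(obs,x0):
    def w(p,l): c,s=np.cos(p[2]),np.sin(p[2]);return [p[0]+c*l[0]-s*l[1],p[1]+s*l[0]+c*l[1],l[2]]
    f=lambda p:np.concatenate([proj(n,w(p,l))[0]-uv for n,uv,l in obs])
    r=least_squares(f,x0,loss='soft_l1');return r.x,f(r.x).reshape(-1,2)
E
cat > m1.py <<'E'
from h import *
print("handle top",tri(sc(108,58),sd(444,177)),"exp z .103")
print("shaft top",tri(mc(122,338),md(482,382)),"exp z .115")
R,e=fit([("scene",sc(262,33),(.04,.13,.12)),("scene",sc(378,185),(.24,.13,.12)),("scene",sc(10,140),(.04,-.13,.12)),
("side",sd(518,48),(.04,.13,.12)),("side",sd(768,65),(.24,.13,.12)),("side",sd(505,262),(.04,-.13,.12)),("side",sd(792,272),(.24,-.13,.12))],[.5,-.2,0])
print("rack",R,np.rad2deg(R[2]),e.tolist())
M,e=fit([("scene",mc(5,430),(-.06,-.13,.03)),("scene",mc(138,322),(-.06,.13,.03)),("scene",mc(382,465),(.3,.13,.03)),
("side",md(455,515),(-.06,-.13,.03)),("side",md(413,395),(-.06,.13,.03)),("side",md(767,485),(.3,-.13,.03))],[.5,.3,0])
print("machine",M,np.rad2deg(M[2]),e.tolist())
print("tag/pointer tri",tri(mc(183,378),md(525,398)),tri(mc(218,368),md(534,379)))
E
python3 m1.py
```

```text
handle top [ 0.5094 -0.2523  0.0986] exp z .103
shaft top [0.547  0.248  0.1099] exp z .115
rack [ 0.522  -0.24   -0.1362] -7.801569585749813 [[1.9861496461144839, -3.843535816777944], [-0.37893676662525877, -0.1112626111806776], [-2.6347439837577156, 0.10116960441484935], [-0.12358787834403984, -1.5589542454799812], [0.4610960273196838, -2.8581432014602797], [-0.085449632269615, 0.07096136654126894], [1.012291620224687, 2.2119285491252185]]
machine [0.5514 0.2379 0.1412] 8.091347430700381 [[-1.8230474525320233, -2.4607223093309187], [-1.2872753694355765, -1.481852971870893], [2.427383619049465, 1.3412176881636242], [0.22487557275496783, 0.13709533167235577], [-0.3135119407447178, -0.2896428630210437], [3.2387296251941393, -1.757050359119063]]
tag/pointer tri [0.6023 0.3063 0.053 ] [0.6168 0.3517 0.0525]
```

Request:
servo_tool([
  [[0,0,0,-0.037,-0.016,0,1],[0,0,0,-0.037,-0.016,0,1],[0,0,0,-0.037,-0.016,0,1],[0,0,0,-0.037,-0.016,0,1],[0,0,0,-0.037,-0.016,0,1],[0,0,0,-0.037,-0.016,0,1],[0,0,0,-0.037,-0.016,0,1],[0,0,0,-0.037,-0.016,0,1]],
], squeeze=40)

```text
t: 0.77
tcp_pos: [0.407, 0.4105, 0.25]
tool_rot: [0.12, 0.993, -0.0, -0.0]
force: [0.0, 0.4, 0.0]
finger_gap: 1.001
gripper_force: 0.0
```

```bash
cat >> h.py <<'E'
from scipy.spatial.transform import Rotation as Rn
def go(target):
    s=manip.sense();R=Rn.from_quat(s["tool_rot"]).as_matrix()
    print("t %.2f"%s["t"],"tcp",s["tcp_pos"],"yaw(tool y)",np.rad2deg(np.arctan2(-R[0,1],R[1,1])).round(2),"zax",R[:,2],"F",s["force"],"gap %.3f gf %.1f"%(s["finger_gap"],s["gripper_force"]))
    if target is not None: print("tool shift",R.T@(np.array(target)-s["tcp_pos"]))
E
python3 -c "
from h import *
go([.52,.0,.25])
i=manip.camera_info('wrist');T=np.array(i['camera_from_world']);print(i['K'],T,-T[:3,:3].T@T[:3,3])
for z in(.103,):print('handle',atz('scene',sc(108,58),z),atz('side',sd(444,177),z))
print('shaft',atz('scene',mc(122,338),.115),atz('side',md(482,382),.115))
print('purple',atz('scene',(130,245),.04),atz('scene',(160,225),.04),'tin',atz('scene',(285,220),.05),'mug',atz('scene',(105,300),.08),'jar',atz('scene',(307,255),.115),'bottle',atz('scene',(393,275),.19))
"
```

```text
t 0.77 tcp [0.407  0.4105 0.25  ] yaw(tool y) -13.79 zax [-0.0008 -0.0004 -1.    ] F [0.0039 0.3709 0.047 ] gap 1.001 gf 0.0
tool shift [-0.2076 -0.3717  0.    ]
[[423.6294   0.     324.3382]
 [  0.     423.6294 237.1089]
 [  0.       0.       1.    ]] [[ 0.238   0.9713 -0.0016 -0.4952]
 [ 0.9317 -0.2279  0.2827 -0.3212]
 [ 0.2743 -0.0688 -0.9592  0.2951]
 [ 0.      0.      0.      1.    ]] [0.3362 0.4281 0.3731]
handle [ 0.5097 -0.2516  0.103 ] [ 0.5101 -0.2601  0.103 ]
shaft [0.5479 0.2464 0.115 ] [0.5471 0.2359 0.115 ]
purple [ 0.2432 -0.3463  0.04  ] [ 0.2274 -0.2601  0.04  ] tin [ 0.4089 -0.0106  0.05  ] mug [ 0.3912 -0.4583  0.08  ] jar [ 0.574  -0.0673  0.115 ] bottle [ 0.7635 -0.0035  0.19  ]
```

Request:
servo_tool([
  [[0,0,0,-0.026,-0.027,-0.006,1],[0,0,0,-0.026,-0.027,-0.006,1],[0,0,0,-0.026,-0.027,-0.006,1],[0,0,0,-0.026,-0.027,-0.006,1],[0,0,0,-0.026,-0.027,-0.006,1],[0,0,0,0,0,0,1]],
])

```text
t: 1.27
tcp_pos: [0.5044, 0.2447, 0.2812]
tool_rot: [0.123, 0.992, -0.001, 0.002]
force: [-0.4, 1.4, -0.1]
finger_gap: 0.999
gripper_force: 0.0
```

```bash
python3 -c "
from h import *
import pickle
go([.50,-.25,.25])
i=manip.camera_info('wrist');a=manip.snapshot('wrist');cv2.imwrite('pics/w1.png',a);pickle.dump(i,open('w1.pkl','wb'))
"
```

```text
t 1.27 tcp [0.5044 0.2447 0.2812] yaw(tool y) -14.15 zax [ 0.0045 -0.0022 -1.    ] F [-0.4342  1.375  -0.0564] gap 0.999 gf 0.0
tool shift [-0.1166 -0.4807  0.0323]
```

View pics/w1.png

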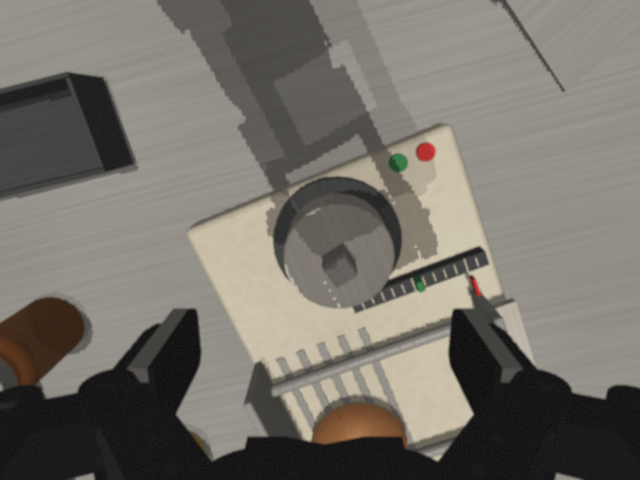

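```bash
python3 -c "
import cv2,numpy as np
a=cv2.imread('pics/w1.png')
c=lambda x,y,w,h:cv2.convertScaleAbs(cv2.resize(a[y:y+h,x:x+w],(400,400*h//w),interpolation=cv2.INTER_CUBIC),alpha=1.5)
cv2.imwrite('pics/w1c.png',np.hstack([c(300,220,80,80),c(400,230,100,100)]))
"
```

```text
(no output)
```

View pics/w1c.png

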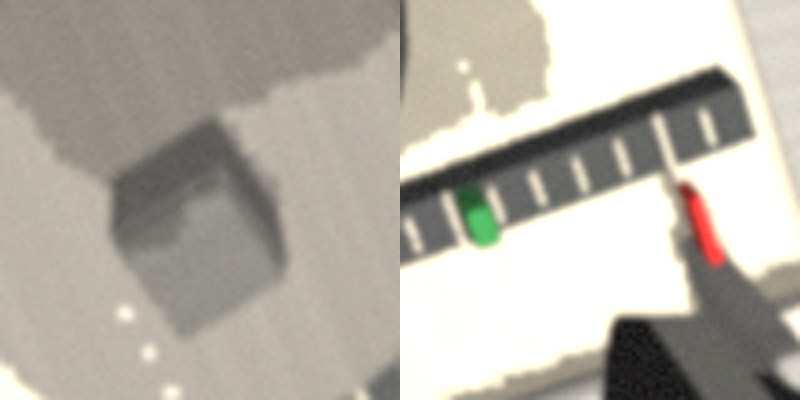

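```bash
cat >> h.py <<'E'
import pickle,os
for w in("w1","w2","w3","w4","w5"):
    if os.path.exists(w+".pkl"): C[w]=pickle.load(open(w+".pkl","rb"))
sh=lambda x,y:(300+x/5,220+y/5); tg=lambda x,y:(400+(x-400)/4,230+y/4)
def snap(w):
    go(None);i=manip.camera_info('wrist');a=manip.snapshot('wrist');cv2.imwrite('pics/%s.png'%w,a);pickle.dump(i,open(w+'.pkl','wb'));return a
E
python3 -c "
from h import *
c=[atz('w1',sh(*p),.115)[:2] for p in((118,242),(218,165),(283,272),(183,338))]
c=np.array(c);print('shaft',c,c.mean(0),'sides',np.linalg.norm(c-np.roll(c,1,0),axis=1))
d=np.roll(c,-1,0)-c;print('edge angles',np.rad2deg(np.arctan2(d[:,1],d[:,0]))%90)
A=atz('w1',(190,232),.03);B=atz('w1',(450,126),.03);print('base',A,B,np.linalg.norm(A-B),'yaw',np.rad2deg(np.arctan2(-(B-A)[0],(B-A)[1])))
for z in(.045,.05,.055,.06):
  t=atz('w1',tg(483,222),z);p=[atz('w1',tg(*q),z) for q in((687,190),(712,260))]
  yw=np.arctan2(-(B-A)[0],(B-A)[1]);ya=np.array([-np.sin(yw),np.cos(yw)])
  print(z,t[:2],p[0][:2],p[1][:2],'fin dir',np.rad2deg(np.arctan2(*(p[1]-p[0])[1::-1])),'dy',[(q-t)[:2]@ya for q in p])
"
```

```text
shaft [[0.5402 0.2349]
 [0.5322 0.2517]
 [0.5506 0.2571]
 [0.5572 0.2405]] [0.545 0.246] sides [0.0179 0.0187 0.0192 0.0179]
edge angles [25.314  16.3405 21.6228 18.2317]
base [0.5071 0.1162 0.03  ] [0.472  0.3631 0.03  ] 0.24935321013932668 yaw 8.095636886479312
0.045 [0.604  0.3103] [0.6075 0.3567] [0.6262 0.3597] fin dir 9.244632517852766 dy [np.float64(0.045480891216118806), np.float64(0.04585983632056381)]
0.05 [0.6016 0.3096] [0.6051 0.3554] [0.6235 0.3584] fin dir 9.24463251785273 dy [np.float64(0.0448475001306676), np.float64(0.04522116784400145)]
0.055 [0.5993 0.309 ] [0.6027 0.3541] [0.6208 0.3571] fin dir 9.24463251785258 dy [np.float64(0.04421410904521638), np.float64(0.044582499367439035)]
0.06 [0.5969 0.3083] [0.6003 0.3528] [0.6181 0.3557] fin dir 9.244632517852715 dy [np.float64(0.04358071795976516), np.float64(0.043943830890876716)]
```

Request:
servo_tool([
  [[0,0,0,-0.015,-0.038,0.0,1],[0,0,0,-0.014,-0.038,0,1],[0,0,0,-0.014,-0.038,0,1],[0,0,0,-0.014,-0.038,0,1],[0,0,0,-0.014,-0.038,0,1],[0,0,0,-0.014,-0.038,0,1],[0,0,0,-0.014,-0.038,0,1],[0,0,0,-0.014,-0.038,0,1]],
])

```text
t: 1.98
tcp_pos: [0.5367, -0.0726, 0.2798]
tool_rot: [0.119, 0.993, 0.0, -0.001]
force: [-0.3, 0.0, 0.3]
finger_gap: 0.999
gripper_force: 0.0
```

Request:
servo_tool([
  [[0,0,0,0.0,-0.038,0.0,1],[0,0,0,0,-0.038,0,1],[0,0,0,0,-0.038,0,1],[0,0,0,0,-0.038,0,1],[0,0,0,0,-0.02,0,1],[0,0,0,0,0,0,1]],
])

```text
t: 2.48
tcp_pos: [0.4957, -0.2424, 0.2798]
tool_rot: [0.122, 0.993, -0.001, -0.0]
force: [0.3, -0.0, -0.4]
finger_gap: 1.0
gripper_force: 0.0
```

```bash
python3 -c "
from h import *
snap('w2');go([.51,-.254,.25])
"
```

```text
t 2.48 tcp [ 0.4957 -0.2424  0.2798] yaw(tool y) -14.01 zax [-0.0004 -0.001  -1.    ] F [ 0.3486 -0.0456 -0.3977] gap 1.000 gf 0.0
t 2.53 tcp [ 0.4959 -0.24    0.2797] yaw(tool y) -13.95 zax [-0.0007  0.0011 -1.    ] F [-0.7796  0.0061 -0.1782] gap 0.998 gf 0.0
tool shift [-0.0171 -0.0102  0.0296]
```

View pics/w2.png

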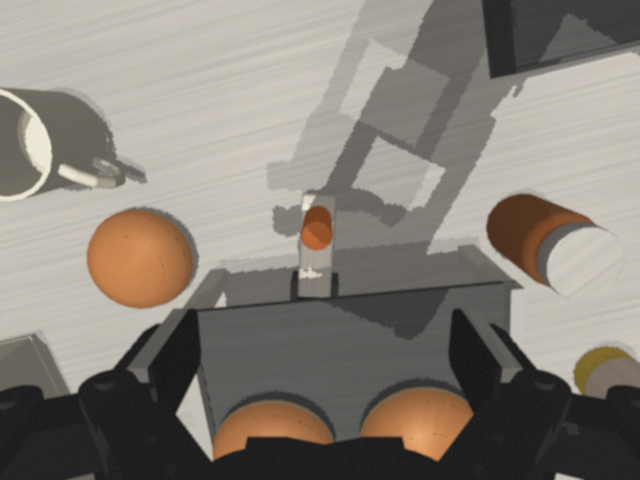

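```bash
python3 -c "
from h import *
print('handle',atz('w2',(318,236),.103),'foot',atz('w2',(317,212),.06))
a=atz('w2',(318.5,195),.044);b=atz('w2',(315,296),.044);d=a-b;print('arm end',a,b,'crank yaw',np.rad2deg(np.arctan2(d[1],d[0])))
print('front edge',atz('w2',(215,300),.102),atz('w2',(505,285),.102))
h=atz('w2',(318,236),.103);h[2]=.08;go(h)
"
```

```text
handle [ 0.5088 -0.2507  0.103 ] foot [ 0.5005 -0.2502  0.06  ]
arm end [ 0.4899 -0.2465  0.044 ] [ 0.5804 -0.2728  0.044 ] crank yaw 163.8297401381487
front edge [ 0.5399 -0.341   0.102 ] [ 0.5815 -0.1215  0.102 ]
t 2.53 tcp [ 0.4959 -0.24    0.2797] yaw(tool y) -13.95 zax [-0.0007  0.0011 -1.    ] F [-0.7796  0.0061 -0.1782] gap 0.998 gf 0.0
tool shift [-0.0153 -0.0075  0.1996]
```

Request:
servo_tool([
  [[0,0,0,-0.0075,-0.004,0.03,1],[0,0,0,-0.0075,-0.004,0.04,1],[0,0,0,0,0,0.04,1],[0,0,0,0,0,0.04,1],[0,0,0,0,0,0.04,1],[0,0,0,0,0,0.01,1],[0,0,0,0,0,0,-0.3],[0,0,0,0,0,0,-1]],
], squeeze=30)

```text
t: 3.2
tcp_pos: [0.5096, -0.2496, 0.0808]
tool_rot: [0.119, 0.993, 0.0, -0.0]
force: [0.2, -0.7, 0.6]
finger_gap: 0.75
gripper_force: 0.0
```

Request:
servo_tool([
  [[0,0,0,0,0,0,-1],[0,0,0,0,0,0,-1],[0,0,0,0,0,0,-1],[0,0,0,0,0,0,-1]],
])

```text
t: 3.53
tcp_pos: [0.5097, -0.2512, 0.0823]
tool_rot: [0.12, 0.993, -0.001, 0.002]
force: [-0.7, 0.8, 3.8]
finger_gap: 0.27
gripper_force: 30.9
```

Request:
servo_tool([
  [[0,0,0,0.01,0.0005,0,-1],[0,0,0,0.02,0.001,0,-1],[0,0,0,0.02,0.001,0,-1],[0,0,0,0.02,0.001,0,-1],[0,0,0,0.02,0.001,0,-1],[0,0,0,0.02,0.001,0,-1],[0,0,0,0.02,0.001,0,-1],[0,0,0,0.01,0,0,-1]],
])

```text
t: 4.2
tcp_pos: [0.3743, -0.2114, 0.0815]
tool_rot: [0.121, 0.993, -0.001, 0.002]
force: [3.0, -0.9, 3.1]
finger_gap: 0.278
gripper_force: 30.9
```

Request:
servo_tool([
  [[0,0,0,0,0,0,0.2],[0,0,0,0,0,0,0.5],[0,0,0,0,0,0,0.8],[0,0,0,0,0,-0.02,1],[0,0,0,0,0,-0.04,1],[0,0,0,0,0,-0.04,1],[0,0,0,0,0,-0.04,1],[0,0,0,0,0,0,1]],
])

```text
t: 4.87
tcp_pos: [0.3785, -0.214, 0.2268]
tool_rot: [0.12, 0.993, -0.005, 0.006]
force: [1.2, -0.9, -0.2]
finger_gap: 1.001
gripper_force: 0.0
```

```bash
python3 -c "
from h import *
a=snap('w3');cv2.imwrite('pics/w3v.png',a)
"
```

```text
t 4.87 tcp [ 0.3785 -0.214   0.2268] yaw(tool y) -13.74 zax [ 0.0108 -0.0106 -0.9999] F [ 1.1846 -0.921  -0.2191] gap 1.001 gf 0.0
```

View pics/w3v.png

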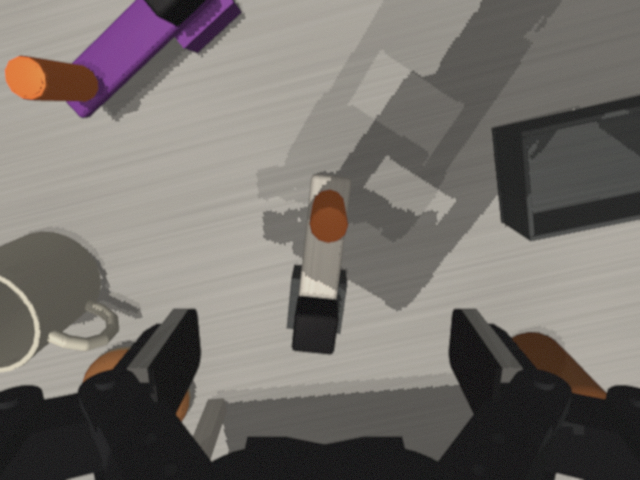

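```bash
python3 -c "
from h import *
c=np.array([atz('w3',p,.078) for p in((300,313),(337,316),(333,353),(293,350))]);b=c.mean(0)
print(b,np.linalg.norm(c-np.roll(c,1,0),axis=1))
h=atz('w3',(329.5,223),.103);d=h-b;print('handle',h,'dist',np.linalg.norm(d[:2]),'yaw',np.rad2deg(np.arctan2(d[1],d[0])))
a=atz('w3',(331,175),.044);d=a-b;print('armend',a,np.linalg.norm(d[:2]),np.rad2deg(np.arctan2(d[1],d[0])))
b[2]=.066;go(b)
"
```

```text
[ 0.4562 -0.2406  0.078 ] [0.0305 0.0264 0.0302 0.0293]
handle [ 0.3718 -0.2102  0.103 ] dist 0.08968590752065696 yaw 160.18956812054785
armend [ 0.353  -0.2044  0.044 ] 0.10941585944021483 160.6681063051585
t 4.92 tcp [ 0.3773 -0.213   0.2242] yaw(tool y) -13.75 zax [ 0.0077 -0.0075 -0.9999] F [ 1.0768 -0.4319 -0.469 ] gap 0.997 gf 0.0
tool shift [-0.0817 -0.0072  0.159 ]
```

Request:
servo_tool([
  [[0,0,5.85,-0.02,-0.0035,0,1],[0,0,0,-0.03,-0.0035,0.0,1],[0,0,0,-0.031,0.003,0.03,1],[0,0,0,0,0,0.04,1],[0,0,0,0,0,0.03,1],[0,0,0,0,0,0,1],[0,0,0,0,0,0,1]],
])

```text
t: 5.5
tcp_pos: [0.448, -0.2384, 0.1191]
tool_rot: [0.17, 0.985, 0.002, -0.003]
force: [0.2, -0.2, 0.4]
finger_gap: 0.996
gripper_force: 0.0
```

```bash
python3 -c "
from h import *
go([.4562,-.2406,.064])
"
```

```text
t 5.50 tcp [ 0.448  -0.2384  0.1191] yaw(tool y) -19.62 zax [-0.0054  0.0045 -1.    ] F [ 0.2278 -0.1778  0.3884] gap 0.996 gf 0.0
tool shift [-0.0088  0.0006  0.055 ]
```

Request:
servo_tool([
  [[0,0,0,-0.0085,0.0005,0.02,1],[0,0,0,0,0,0.035,1],[0,0,0,0,0,0,-0.4],[0,0,0,0,0,0,-1],[0,0,0,0,0,0,-1],[0,0,0,0,0,0,-1],[0,0,0,0,0,0,-1],[0,0,0,0,0,0,-1]],
], squeeze=60)

```text
t: 6.17
tcp_pos: [0.4585, -0.2429, 0.0691]
tool_rot: [0.171, 0.985, -0.001, 0.002]
force: [0.6, 1.0, 7.3]
finger_gap: 0.361
gripper_force: 59.9
```

```bash
python3 -c "
from h import *
go([.4562,-.2406,.2]);s=manip.sense();print(s['ft_torque'],s['q'])
"
```

```text
t 6.17 tcp [ 0.4585 -0.2429  0.0691] yaw(tool y) -19.65 zax [ 0.0036 -0.003  -1.    ] F [0.6495 0.9719 7.3002] gap 0.361 gf 59.9
tool shift [ 0.0023  0.0012 -0.1309]
[0.0659 0.1195 0.0666] [-0.7029  0.6798  1.8388  0.0001  0.6184 -1.9309]
```

Request:
servo_tool([
  [[0,0,0,0,0,-0.02,-1],[0,0,0,0,0,-0.04,-1],[0,0,-6.675,0,0,-0.04,-1],[0,0,-6.675,0,0,-0.04,-1],[0,0,-6.675,0,0,0,-1],[0,0,-6.675,0,0,0,-1],[0,0,-6.675,0,0,0,-1],[0,0,-6.675,0,0,0,-1]],
])

```text
t: 6.83
tcp_pos: [0.4569, -0.2417, 0.208]
tool_rot: [-0.18, 0.984, -0.001, 0.001]
force: [0.4, 0.2, -3.2]
finger_gap: 0.366
gripper_force: 61.2
```

```bash
python3 -c "
from h import *
go([.545,.246,.21]);s=manip.sense();print(s['ft_torque'],s['q'])
"
```

```text
t 6.83 tcp [ 0.4569 -0.2417  0.208 ] yaw(tool y) 20.73 zax [ 0.0013 -0.0011 -1.    ] F [ 0.4076  0.1507 -3.2255] gap 0.366 gf 61.2
tool shift [-0.255   0.425  -0.0024]
[-0.0252 -0.0627 -0.042 ] [-0.703   0.4418  1.7475  0.      0.9506 -2.6357]
```

Request:
servo_tool([
  [[0,0,0,-0.0205,0.034,0,-1],[0,0,0,-0.0205,0.034,0,-1],[0,0,0,-0.0205,0.034,0,-1],[0,0,0,-0.0205,0.034,0,-1],[0,0,0,-0.0205,0.034,0,-1],[0,0,0,-0.0205,0.034,0,-1],[0,0,0,-0.0205,0.034,0,-1],[0,0,0,-0.0205,0.034,0,-1]],
])

```text
t: 7.5
tcp_pos: [0.5157, 0.0719, 0.2075]
tool_rot: [-0.177, 0.984, -0.0, 0.0]
force: [0.4, -0.7, -3.9]
finger_gap: 0.364
gripper_force: 61.2
```

Request:
servo_tool([
  [[0,0,0,-0.0205,0.034,0,-1],[0,0,0,-0.0205,0.034,0,-1],[0,0,0,-0.0205,0.034,0,-1],[0,0,0,-0.0205,0.034,0,-1],[0,0,0,-0.009,0.017,0,-1],[0,0,0,0,0,0,-1],[0,0,0,0,0,0,-1],[0,0,0,0,0,0,-1]],
])

```text
t: 8.17
tcp_pos: [0.5473, 0.2444, 0.2067]
tool_rot: [-0.177, 0.984, -0.0, -0.0]
force: [0.8, 0.1, -3.6]
finger_gap: 0.367
gripper_force: 61.4
```

```bash
python3 -c "
from h import *
go([.545,.246,.21])
a=snap('w4');b=manip.snapshot('scene');c=manip.snapshot('side')
r=lambda i,x,y,w,h:cv2.resize(i[y:y+h,x:x+w],(400,300),interpolation=cv2.INTER_CUBIC)
cv2.imwrite('pics/fit.png',np.vstack([np.hstack([cv2.resize(a,(400,300)),r(a,200,210,240,180)]),np.hstack([r(b,340,130,140,105),r(c,280,110,140,105)])]))
go([.545,.246,.21])
"
```

```text
t 8.17 tcp [0.5473 0.2444 0.2067] yaw(tool y) 20.42 zax [-0.0008 -0.0009 -1.    ] F [ 0.7581  0.0986 -3.5959] gap 0.367 gf 61.4
tool shift [ 0.0016  0.0023 -0.0033]
t 8.17 tcp [0.5473 0.2444 0.2067] yaw(tool y) 20.42 zax [-0.0008 -0.0009 -1.    ] F [ 0.7581  0.0986 -3.5959] gap 0.367 gf 61.4
t 8.32 tcp [0.548  0.2436 0.2066] yaw(tool y) 20.3 zax [-0.0005 -0.0004 -1.    ] F [ 0.6628 -0.4962 -3.6063] gap 0.362 gf 61.4
tool shift [ 0.002   0.0033 -0.0034]
```

View pics/fit.png

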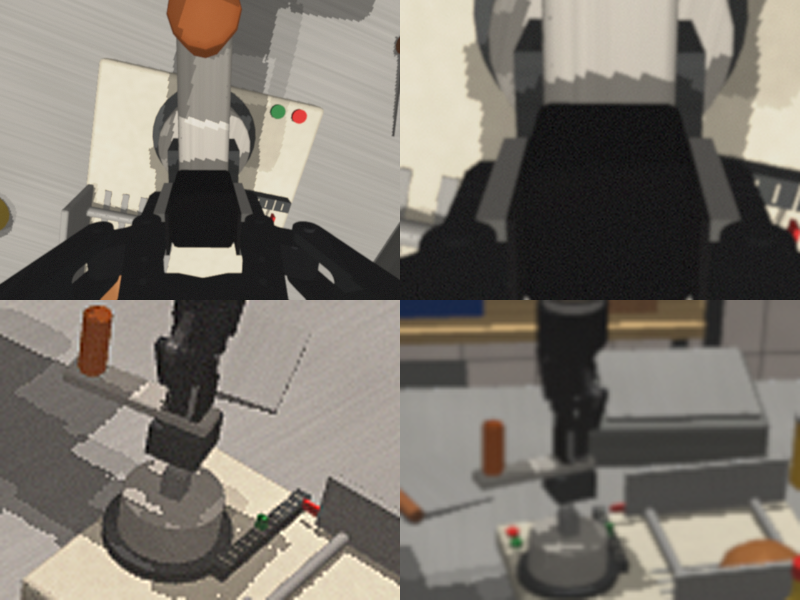

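```bash
python3 -c "
from h import *
s=manip.sense();R=Rn.from_quat(s['tool_rot']).as_matrix()
l,r,m=[atz('w4',(u,271.8),.182) for u in(284,374,329)]
print('width',np.linalg.norm(l-r),'tool frame of block face foot (exp x 16mm+off)',R.T@(m-s['tcp_pos']))
hub=s['tcp_pos']+R@((R.T@(m-s['tcp_pos']))-[.016,0,0]);print('hub',hub)
print('shift hub->shaft tool',R.T@(np.array([.545,.246,0])-hub))
"
```

```text
width 0.033562558837582815 tool frame of block face foot (exp x 16mm+off) [0.0161 0.0032 0.0246]
hub [0.5468 0.2466 0.182 ]
shift hub->shaft tool [0.0018 0.0001 0.182 ]
```

Request:
servo_tool([
  [[0,0,0,0.0025,0,0.008,-1],[0,0,0,0,0,0.008,-1],[0,0,0,0,0,0.005,-1],[0,0,0,0,0,0.004,-1],[0,0,0,0,0,0.003,-1],[0,0,0,0,0,0.003,-1],[0,0,0,0,0,0,-1]],
])

```text
t: 8.9
tcp_pos: [0.5465, 0.2442, 0.1746]
tool_rot: [-0.177, 0.984, 0.0, 0.001]
force: [0.9, 0.6, -3.3]
finger_gap: 0.365
gripper_force: 61.5
```

Request:
servo_tool([
  [[0,0,0,0,0,0.004,-1],[0,0,0,0,0,0.004,-1],[0,0,0,0,0,0.004,-1],[0,0,0,0,0,0.004,-1],[0,0,0,0,0,0,-1]],
])

```text
t: 9.32
tcp_pos: [0.5463, 0.2443, 0.1584]
tool_rot: [-0.177, 0.984, 0.0, 0.0]
force: [2.9, 1.2, -5.6]
finger_gap: 0.366
gripper_force: 61.4
```

Request:
servo_tool([
  [[0,0,0,0,0,0.003,-1],[0,0,0,0,0,0.002,-1],[0,0,0,0,0,0.002,-1],[0,0,0,0,0,0,-1],[0,0,0,0,0,0,-1]],
])

```text
t: 9.73
tcp_pos: [0.5464, 0.2444, 0.1542]
tool_rot: [-0.177, 0.984, -0.0, 0.001]
force: [-0.3, 1.1, 6.0]
finger_gap: 0.366
gripper_force: 62.5
```

Request:
servo_tool([
  [[0,0,0,0,0,0,-0.1],[0,0,0,0,0,0,0.4],[0,0,0,0,0,0,1],[0,0,0,0,0,0,1],[0,0,0,0,0,-0.02,1],[0,0,0,0,0,-0.04,1],[0,0,0,0.02,0,-0.01,1],[0,0,0,0.035,0,0,1]],
])

```text
t: 10.4
tcp_pos: [0.4998, 0.2261, 0.226]
tool_rot: [-0.177, 0.984, 0.0, 0.006]
force: [0.7, -0.7, 0.4]
finger_gap: 1.002
gripper_force: 0.0
```

Request:
servo_tool([
  [[0,0,0,0.035,0,0,1],[0,0,0,0,0,0,1],[0,0,0,0,0,0,1],[0,0,0,0,0,0,1]],
])

```text
t: 10.73
tcp_pos: [0.4622, 0.2129, 0.2227]
tool_rot: [-0.177, 0.984, 0.0, 0.001]
force: [0.3, -0.3, 0.6]
finger_gap: 0.997
gripper_force: 0.0
```

```bash
python3 -c "
from h import *
a=snap('w5');h=np.array([.5464,.2444,.165]);h[:2]+=.09*np.array([np.cos(np.deg2rad(200.4)),np.sin(np.deg2rad(200.4))]);go(h)
# orange top blob vs predicted
hsv=cv2.cvtColor(a,cv2.COLOR_BGR2HSV);m=cv2.inRange(hsv,(3,140,60),(20,255,255));n,L,S,c=cv2.connectedComponentsWithStats(m)
print([(S[i],c[i]) for i in range(1,n) if S[i][4]>300]);h[2]=.188;print('pred top',proj('w5',h),'pred foot',proj('w5',[h[0],h[1],.129]))
"
```

```text
t 10.73 tcp [0.4622 0.2129 0.2227] yaw(tool y) 20.4 zax [ 0.0013  0.0003 -1.    ] F [ 0.3273 -0.3258  0.6444] gap 0.997 gf 0.0
t 10.78 tcp [0.4629 0.213  0.2227] yaw(tool y) 20.4 zax [ 0.002   0.0004 -1.    ] F [-0.3454  0.0092 -0.72  ] gap 0.998 gf 0.0
tool shift [0.001  0.0003 0.0577]
[(array([603, 178,  37,  27, 725], dtype=int32), array([623.811, 191.349])), (array([ 300,  233,   56,   87, 3761], dtype=int32), array([327.2763, 277.6916]))]Traceback (most recent call last):
  File "<string>", line 6, in <module>
    print([(S[i],c[i]) for i in range(1,n) if S[i][4]>300]);h[2]=.188;print('pred top',proj('w5',h),'pred foot',proj('w5',[h[0],h[1],.129]))
                                                                                       ~~~~^^^^^^^^
  File "h.py", line 10, in proj
    K,T=cam(n);q=(T[:3,:3]@np.atleast_2d(p).T).T+T[:3,3];q=q@K.T;return q[:,:2]/q[:,2:]
        ~~~^^^
  File "h.py", line 6, in cam
    i=C[n] if n in C else manip.camera_info(n); return np.array(i["K"]),np.array(i["camera_from_world"])
                          ~~~~~~~~~~~~~~~~~^^^
ValueError: cameras: scene, side, wrist
```

```bash
python3 -c "
from h import *
s=manip.sense();R=Rn.from_quat(s['tool_rot']).as_matrix()
print(R.T@(atz('w5',(328,319.5),.188)-s['tcp_pos'])+[.012,0,0])
"
```

```text
[0.0037 0.0022 0.0347]
```

Request:
servo_tool([
  [[0,0,0,0,0,0.02,1],[0,0,0,0,0,0.038,1],[0,0,0,0,0,0,0.3],[0,0,0,0,0,0,-0.4],[0,0,0,0,0,0,-1],[0,0,0,0,0,0,-1],[0,0,0,0,0,0,-1],[0,0,0,0,0,0,-1]],
], squeeze=25)

```text
t: 11.45
tcp_pos: [0.4627, 0.2132, 0.1661]
tool_rot: [-0.177, 0.984, 0.0, 0.002]
force: [0.9, 0.3, 2.4]
finger_gap: 0.272
gripper_force: 26.7
```

Request:
servo_tool([
  [[0,0,0,-0.0031,0.0233,0,-1],[0,0,0,-0.009,0.0217,0,-1],[0,0,0,-0.0143,0.0186,0,-1],[0,0,0,-0.0186,0.0143,0,-1],[0,0,0,-0.0217,0.009,0,-1],[0,0,0,-0.0233,0.0031,0,-1]],
])

```text
t: 11.95
tcp_pos: [0.5131, 0.3292, 0.166]
tool_rot: [-0.178, 0.984, -0.001, -0.001]
force: [-2.3, -3.6, 4.1]
finger_gap: 0.274
gripper_force: 27.1
```

```bash
python3 -c "
from h import *
y=np.deg2rad(110.4);go([.5464+.09*np.cos(y),.2444+.09*np.sin(y),.166])
"
```

```text
t 11.95 tcp [0.5131 0.3292 0.166 ] yaw(tool y) 20.54 zax [-0.0022 -0.0019 -1.    ] F [-2.3188 -3.5819  4.0873] gap 0.274 gf 27.1
tool shift [-0.0016 -0.0011 -0.    ]
```

Request:
servo_tool([
  [[0,0,0,-0.0233,-0.0031,0,-1],[0,0,0,-0.0217,-0.009,0,-1],[0,0,0,-0.0186,-0.0143,0,-1],[0,0,0,-0.0143,-0.0186,0,-1],[0,0,0,-0.009,-0.0217,0,-1],[0,0,0,-0.0031,-0.0233,0,-1]],
])

```text
t: 12.45
tcp_pos: [0.6323, 0.2773, 0.1663]
tool_rot: [-0.178, 0.984, 0.001, 0.002]
force: [-0.5, 1.2, 1.2]
finger_gap: 0.274
gripper_force: 26.8
```

Request:
servo_tool([
  [[0,0,0,0.0031,-0.0233,0,-1],[0,0,0,0.009,-0.0217,0,-1],[0,0,0,0.0143,-0.0186,0,-1],[0,0,0,0.0186,-0.0143,0,-1],[0,0,0,0.0217,-0.009,0,-1],[0,0,0,0.0233,-0.0031,0,-1]],
])

```text
t: 12.95
tcp_pos: [0.5786, 0.1603, 0.166]
tool_rot: [-0.176, 0.984, 0.002, 0.003]
force: [0.7, 8.9, -0.5]
finger_gap: 0.27
gripper_force: 26.8
```

Request:
servo_tool([
  [[0,0,0,0.0233,0.0031,0,-1],[0,0,0,0.0217,0.009,0,-1],[0,0,0,0.0186,0.0143,0,-1],[0,0,0,0.0143,0.0186,0,-1],[0,0,0,0.009,0.0217,0,-1],[0,0,0,0.0031,0.0233,0,-1]],
])

```text
t: 13.45
tcp_pos: [0.4632, 0.213, 0.1661]
tool_rot: [-0.177, 0.984, -0.0, 0.004]
force: [7.3, 0.4, -3.8]
finger_gap: 0.27
gripper_force: 26.5
```

```bash
python3 -c "
from h import *
go([.4627,.2132,.166])
"
```

```text
t 13.45 tcp [0.4632 0.213  0.1661] yaw(tool y) 20.36 zax [ 0.0075  0.0005 -1.    ] F [ 7.3071  0.3531 -3.8415] gap 0.270 gf 26.5
tool shift [0.0004 0.0004 0.0001]
```

Request:
servo_tool([
  [[0,0,0,-0.0031,0.0233,0,-1],[0,0,0,-0.009,0.0217,0,-1],[0,0,0,-0.0143,0.0186,0,-1],[0,0,0,-0.0186,0.0143,0,-1],[0,0,0,-0.0217,0.009,0,-1],[0,0,0,-0.0233,0.0031,0,-1]],
])

```text
t: 13.95
tcp_pos: [0.5132, 0.3293, 0.166]
tool_rot: [-0.178, 0.984, -0.001, -0.001]
force: [-2.5, -3.9, 3.3]
finger_gap: 0.272
gripper_force: 27.2
```

Request:
servo_tool([
  [[0,0,0,-0.0233,-0.0031,0,-1],[0,0,0,-0.0217,-0.009,0,-1],[0,0,0,-0.0186,-0.0143,0,-1],[0,0,0,-0.0143,-0.0186,0,-1],[0,0,0,-0.009,-0.0217,0,-1],[0,0,0,-0.0031,-0.0233,0,-1]],
])

```text
t: 14.45
tcp_pos: [0.6323, 0.2772, 0.1663]
tool_rot: [-0.178, 0.984, 0.001, 0.002]
force: [-2.2, 2.2, 1.9]
finger_gap: 0.269
gripper_force: 26.9
```

Request:
servo_tool([
  [[0,0,0,0.0031,-0.0233,0,-1],[0,0,0,0.009,-0.0217,0,-1],[0,0,0,0.0143,-0.0186,0,-1],[0,0,0,0.0186,-0.0143,0,-1],[0,0,0,0.0217,-0.009,0,-1],[0,0,0,0.0233,-0.0031,0,-1],[0,0,0,0,0,0,-1]],
])

```text
t: 15.03
tcp_pos: [0.5742, 0.159, 0.1659]
tool_rot: [-0.176, 0.984, 0.001, -0.001]
force: [-1.4, 1.5, 3.2]
finger_gap: 0.275
gripper_force: 27.2
```

```bash
python3 -c "
from h import *
y=np.deg2rad(-69.6);go([.5464+.09*np.cos(y),.2444+.09*np.sin(y),.166])
a=snap('w6')
for n in('scene','side'):cv2.imwrite('pics/%s6.png'%n,manip.snapshot(n))
for n,f,w in(('w6','wrist','w6'),('scene','scene','scene6'),('side','side','side6')):
  i=cv2.imread('pics/%s.png'%w);h=cv2.cvtColor(i,cv2.COLOR_BGR2HSV)
  t=proj('w1' if 0 else f,[.6,.309,.05])[0];print(n,'tag pred',t)
  for nm,m in(('green',cv2.inRange(h,(45,90,40),(85,255,255))),('red',cv2.inRange(h,(0,150,60),(4,255,255))|cv2.inRange(h,(174,150,60),(180,255,255)))):
    k,L,S,c=cv2.connectedComponentsWithStats(m);print(nm,[(S[j].tolist(),c[j].round(1).tolist()) for j in range(1,k) if S[j][4]>4 and np.linalg.norm(c[j]-t)<120])
"
```

```text
t 15.03 tcp [0.5742 0.159  0.1659] yaw(tool y) 20.29 zax [-0.0019  0.001  -1.    ] F [-1.3501  1.4947  3.246 ] gap 0.275 gf 27.2
tool shift [-0.0037 -0.0003 -0.0002]
t 15.03 tcp [0.5742 0.159  0.1659] yaw(tool y) 20.29 zax [-0.0019  0.001  -1.    ] F [-1.3501  1.4947  3.246 ] gap 0.275 gf 27.2
w6 tag pred [530.5762 348.8599]
green []
red [([521, 369, 12, 14, 88], [526.7, 376.0])]
scene tag pred [431.7561 207.7823]
green [([430, 205, 4, 5, 12], [431.2, 206.9])]
red [([436, 208, 6, 5, 14], [438.4, 209.9]), ([387, 267, 15, 17, 194], [393.8, 274.6])]
side tag pred [352.7009 189.2422]
green [([319, 193, 3, 3, 7], [320.0, 194.3])]
red [([318, 190, 3, 2, 6], [319.0, 190.5]), ([418, 200, 10, 8, 68], [422.0, 203.4])]
```

Request:
servo_tool([
  [[0,0,0,0,0,0,0.2],[0,0,0,0,0,0,0.8],[0,0,0,0,0,-0.02,1],[0,0,0,0,0,-0.04,1],[0,0,0,0,0.03,-0.028,1],[0,0,0,-0.004,0.04,-0.01,1],[0,0,0,-0.004,0.04,0,1],[0,0,0,-0.002,0.015,0,1]],
])

```text
t: 15.85
tcp_pos: [0.5426, 0.2851, 0.2637]
tool_rot: [-0.179, 0.984, 0.001, 0.001]
force: [-0.6, -0.1, -0.5]
finger_gap: 0.998
gripper_force: 0.0
```

Request:
servo_tool([
  [[0,0,0,0,0,0,1],[0,0,0,0,0,0,1],[0,0,0,0,0,0,1]],
])

```text
t: 16.1
tcp_pos: [0.5434, 0.28, 0.2618]
tool_rot: [-0.177, 0.984, -0.001, -0.0]
force: [-0.9, -0.6, -0.3]
finger_gap: 0.999
gripper_force: 0.0
```

```bash
python3 -c "
from h import *
a=snap('w3')
from h import *
t=proj('wrist',[.6,.309,.05])[0];print(t)
x,y=int(min(max(t[0]-50,0),540)),int(min(max(t[1]-50,0),380))
c=cv2.resize(a[y:y+100,x:x+100],(500,500),interpolation=cv2.INTER_CUBIC);print(x,y)
v=np.zeros((500,800,3),np.uint8);v[:,:500]=cv2.convertScaleAbs(c,alpha=1.4);v[:225,500:]=cv2.resize(a,(300,225));b=manip.snapshot('scene');v[225:,500:]=cv2.resize(b[150:242,380:480],(300,275),interpolation=cv2.INTER_CUBIC)
cv2.imwrite('pics/p1.png',v)
"
```

```text
t 16.10 tcp [0.5434 0.28   0.2618] yaw(tool y) 20.42 zax [-0.0004 -0.0011 -1.    ] F [-0.9318 -0.596  -0.2827] gap 0.999 gf 0.0
[333.3529 279.331 ]
283 229
```

View pics/p1.png

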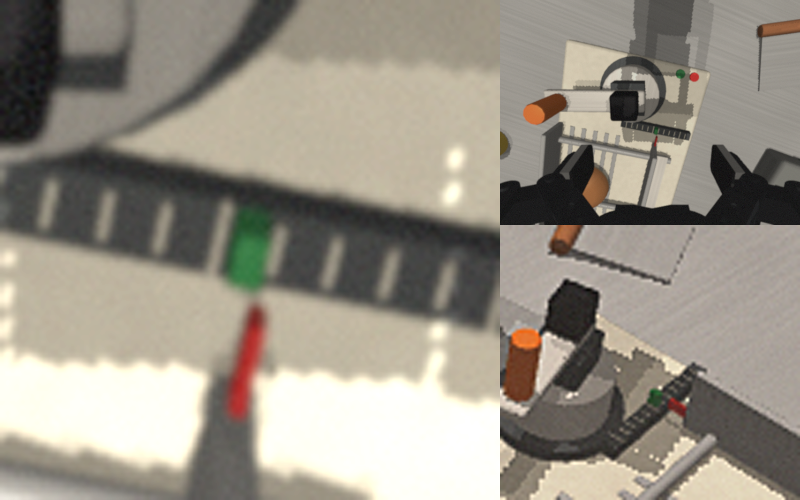

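The pointer (crop ~(247,362)) stands slightly on the +y side of the tag (crop (248,268)), and the crank is seated. I'll compute the remainder.

```bash
cat > pt.py <<'E'
from h import *
import sys
w=sys.argv[1];a=cv2.imread('pics/%s.png'%w);h=cv2.cvtColor(a,cv2.COLOR_BGR2HSV)
yw=np.deg2rad(8.1);ya=np.array([-np.sin(yw),np.cos(yw)]);r={}
t=proj('wrist',[.6,.309,.05])[0]
Y,X=np.mgrid[:480,:640];near=(abs(X-t[0])<45)&(abs(Y-t[1])<50)
for nm,m in(('g',cv2.inRange(h,(45,80,30),(85,255,255))),('r',cv2.inRange(h,(0,120,60),(6,255,255))|cv2.inRange(h,(170,120,60),(180,255,255)))):
    k,L,S,c=cv2.connectedComponentsWithStats((m*near).astype(np.uint8));j=1+np.argmax(S[1:,4]);print(nm,S[j],c[j]);r[nm]=c[j]
    ys,xs=np.nonzero(L==j);P=np.array([atz(w,(x,y),.05)[:2] for x,y in zip(xs,ys)]);v=P@ya;print('  y range mm',(v.max()-v.min())*1e3,'mid',(v.max()+v.min())/2*1e3,'mean',v.mean()*1e3)
    d=np.linalg.svd(P-P.mean(0))[2][0];print('  axis',np.rad2deg(np.arctan2(d[1],d[0]))%180)
for z1,z2 in((.05,.05),(.055,.055),(.055,.05),(.05,.055)):
    print(z1,z2,'dy mm',(atz(w,r['r'],z2)-atz(w,r['g'],z1))[:2]@ya*1e3)
E
python3 pt.py w3
# crank yaw now
python3 -c "
from h import *
b=atz('w3',(626/500*0+ (629-500)/300*640,(83+24)/300*640*0+106/225*480),.163);print(b)
"
```

```text
g [329 271   8  16 104] [332.4904 278.2019]
  y range mm 6.378605523246595 mid 220.98377576723198 mean 220.92530651114166
  axis 13.984353710017862
r [329 291   7  22  82] [331.8293 301.6585]
  y range mm 3.7780624321491207 mid 225.10685995222394 mean 225.1242616316943
  axis 9.414642338958098
0.05 0.05 dy mm 4.199701945374729
0.055 0.055 dy mm 4.137016805306668
0.055 0.05 dy mm 4.723594865318315
0.05 0.055 dy mm 3.613123885363082
[0.5398 0.2507 0.163 ]
```

Request:
servo_tool([
  [[0,0,6.15,0,0,0,1],[0,0,6.15,0,0,0,1],[0,0,0,0,0.0207,0.03,1],[0,0,0,0,0,0,1],[0,0,0,0,0,0,1],[0,0,0,0,0,0,1]],
])

```text
t: 16.7
tcp_pos: [0.5407, 0.3, 0.2325]
tool_rot: [-0.07, 0.998, -0.0, -0.0]
force: [-0.8, -0.5, 1.0]
finger_gap: 1.003
gripper_force: 0.0
```

```bash
python3 -c "
from h import *
snap('w4')"
python3 pt.py w4; python3 -c "
from h import *
a=cv2.imread('pics/w4.png')
# straight edges near rail for yaw: fin axis; crank hub/handle for yaw
h=cv2.cvtColor(a,cv2.COLOR_BGR2HSV);m=cv2.inRange(h,(3,140,60),(20,255,255));n,L,S,c=cv2.connectedComponentsWithStats(m)
print([(S[i].tolist(),c[i]) for i in range(1,n) if S[i][4]>300])"
```

```text
t 16.70 tcp [0.5407 0.3    0.2325] yaw(tool y) 8.07 zax [-0.0001 -0.0007 -1.    ] F [-0.8362 -0.5127  1.0099] gap 1.003 gf 0.0
g [321 280   8  18 125] [324.256 288.768]
  y range mm 5.4861373513542535 mid 221.05213060240413 mean 220.86377637167524
  axis 7.2750658120785445
r [328 301   4  25  85] [329.5529 314.0941]
  y range mm 2.433978244046453 mid 225.0398928692215 mean 225.0691581828374
  axis 7.856530960692748
0.05 0.05 dy mm 4.205316226615473
0.055 0.055 dy mm 4.136515235546572
0.055 0.05 dy mm 4.196940779280519
0.05 0.055 dy mm 4.144890682881526
[([518, 0, 54, 19, 459], array([538.3704,   5.7952])), ([0, 258, 92, 85, 4395], array([ 40.261 , 297.0774])), ([176, 396, 73, 65, 2698], array([214.0956, 425.1538]))]
```

Request:
servo_tool([
  [[0,0,0,-0.003,-0.036,0,1],[0,0,0,-0.0035,-0.036,0,1],[0,0,0,-0.0035,-0.036,0,1],[0,0,0,-0.0033,-0.0363,0,1],[0,0,0,0,0,0,1],[0,0,0,0,0,0,1]],
])

```text
t: 17.25
tcp_pos: [0.5751, 0.1573, 0.2337]
tool_rot: [-0.068, 0.998, -0.0, 0.001]
force: [-0.2, -0.2, -0.2]
finger_gap: 0.998
gripper_force: 0.0
```

```bash
python3 -c "
from h import *
a=snap('w5');C['w5']=pickle.load(open('w5.pkl','rb'));h=cv2.cvtColor(a,cv2.COLOR_BGR2HSV);m=cv2.inRange(h,(3,140,60),(20,255,255));n,L,S,c=cv2.connectedComponentsWithStats(m)
for i in range(1,n):
  if S[i][4]>1500: 
    s=S[i];print(s.tolist(),c[i]);e=atz('w5',(s[0]+s[2]/2,s[1]+s[3]-.5),.188);print('far edge',e, 'centre',e-np.array([.99,.141,0])*.012)
go([.5742,.159,.166])
"
```

```text
t 17.25 tcp [0.5751 0.1573 0.2337] yaw(tool y) 7.83 zax [ 0.0024  0.0001 -1.    ] F [-0.215  -0.2225 -0.2039] gap 0.998 gf 0.0
[0, 125, 93, 96, 6027] [ 40.7259 166.3199]
far edge [0.5608 0.0405 0.188 ] centre [0.5489 0.0388 0.188 ]
[305, 233, 51, 80, 3287] [329.7697 273.8607]
far edge [0.586  0.1619 0.188 ] centre [0.5741 0.1602 0.188 ]
[306, 380, 109, 70, 5095] [360.56   413.3293]
far edge [0.657  0.1868 0.188 ] centre [0.6451 0.1851 0.188 ]
t 17.30 tcp [0.5744 0.1588 0.2335] yaw(tool y) 7.95 zax [ 0.0017  0.0005 -1.    ] F [-0.0994  0.0536  0.4001] gap 1.002 gf 0.0
tool shift [0.0003 0.0002 0.0675]
```

Request:
servo_tool([
  [[0,0,0,0,0,0.03,1],[0,0,0,0,0,0.0375,1],[0,0,0,0,0,0,0.3],[0,0,0,0,0,0,-0.4],[0,0,0,0,0,0,-1],[0,0,0,0,0,0,-1],[0,0,0,0,0,0,-1],[0,0,0,0,0,0,-1]],
])

```text
t: 17.97
tcp_pos: [0.575, 0.1603, 0.1671]
tool_rot: [-0.071, 0.997, -0.0, 0.002]
force: [-0.1, -1.4, 2.5]
finger_gap: 0.274
gripper_force: 27.0
```

Request:
servo_tool([
  [[0,0,0,0.0243,-0.001,0,-1],[0,0,0,0.0237,0.0055,0,-1],[0,0,0,0.0213,0.0117,0,-1],[0,0,0,0.0174,0.0169,0,-1],[0,0,0,0,0,0,-1],[0,0,0,0,0,0,-1]],
])

```text
t: 18.47
tcp_pos: [0.4817, 0.1805, 0.1667]
tool_rot: [-0.072, 0.997, -0.0, -0.001]
force: [-5.0, -3.1, 9.0]
finger_gap: 0.27
gripper_force: 27.7
```

```bash
python3 -c "
from h import *
go(None);s=manip.sense();d=s['tcp_pos'][:2]-[.5464,.2444];print(np.linalg.norm(d),np.rad2deg(np.arctan2(d[1],d[0])))
go([.5407,.3,.2325])"
```

```text
t 18.47 tcp [0.4817 0.1805 0.1667] yaw(tool y) 8.21 zax [-0.0011 -0.0009 -1.    ] F [-5.0051 -3.0617  8.9729] gap 0.270 gf 27.7
0.09093561707239128 -135.3667699006277
t 18.47 tcp [0.4817 0.1805 0.1667] yaw(tool y) 8.21 zax [-0.0011 -0.0009 -1.    ] F [-5.0051 -3.0617  8.9729] gap 0.270 gf 27.7
tool shift [-0.0754  0.1098 -0.0659]
```

Request:
servo_tool([
  [[0,0,0,0,0,0,0.2],[0,0,0,0,0,0,0.8],[0,0,0,0,0,-0.026,1],[0,0,0,0,0,-0.04,1],[0,0,0,-0.02,0.03,0,1],[0,0,0,-0.02,0.03,0,1],[0,0,0,-0.02,0.03,0,1],[0,0,0,-0.0154,0.0198,0,1]],
])

```text
t: 19.13
tcp_pos: [0.5442, 0.3025, 0.2316]
tool_rot: [-0.071, 0.997, 0.001, 0.001]
force: [0.9, -0.6, 0.4]
finger_gap: 1.002
gripper_force: 0.0
```

Request:
servo_tool([
  [[0,0,0,0,0,0,1],[0,0,0,0,0,0,1],[0,0,0,0,0,0,1]],
])

```text
t: 19.38
tcp_pos: [0.5419, 0.2993, 0.2303]
tool_rot: [-0.071, 0.997, -0.0, -0.001]
force: [-0.0, -0.5, -0.5]
finger_gap: 1.0
gripper_force: 0.0
```

```bash
python3 -c "
from h import *
a=snap('w4')
v=np.hstack([cv2.resize(a[230:380,250:400],(400,400),interpolation=cv2.INTER_CUBIC),cv2.resize(manip.snapshot('side')[120:240,290:410],(400,400),interpolation=cv2.INTER_CUBIC)]);cv2.imwrite('pics/p2.png',v)"
python3 pt.py w4
```

```text
t 19.38 tcp [0.5419 0.2993 0.2303] yaw(tool y) 8.11 zax [-0.0016 -0.0009 -1.    ] F [-0.0272 -0.4532 -0.5049] gap 1.000 gf 0.0
g [322 280   8  18 127] [325.2913 288.8661]
  y range mm 5.443063354991423 mid 220.98279846801182 mean 220.8166804878578
  axis 8.924549923943506
r [324 302   4  24  85] [325.4824 314.4824]
  y range mm 2.3879098510267704 mid 221.0149387898247 mean 220.992372231765
  axis 7.928251313156066
0.05 0.05 dy mm 0.17592358274850617
0.055 0.055 dy mm 0.17302582109049283
0.055 0.05 dy mm 0.18201262430084195
0.05 0.055 dy mm 0.16693677953815703
```

View pics/p2.png

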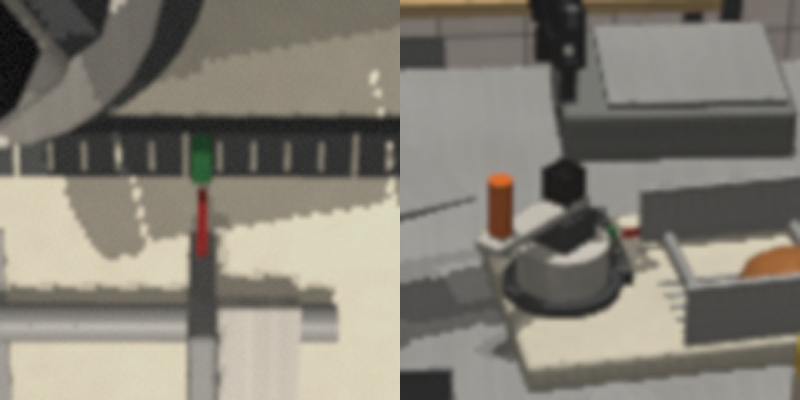

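Pointer and tag are aligned (about 0.2 mm). I'll check numerically that the crank is fully down and not tilted.

```bash
python3 -c "
from h import *
I={n:manip.snapshot(n) for n in('scene','side')};P={}
hub=np.array([.5464,.2444,.085]);y=np.deg2rad(-135.4);d=np.array([np.cos(y),np.sin(y),0])
for n,i in I.items():
  h=cv2.cvtColor(i,cv2.COLOR_BGR2HSV);m=cv2.inRange(h,(3,140,60),(20,255,255));k,L,S,c=cv2.connectedComponentsWithStats(m)
  t=proj(n,hub+.09*d+[0,0,.08])[0]
  j=min([j for j in range(1,k) if S[j][4]>30],key=lambda j:np.linalg.norm(c[j]-t));P[n]=c[j]
  print(n,S[j].tolist(),'blob',c[j],'pred sleeve mid seated',proj(n,hub+.09*d+[0,0,.0735])[0],'+10mm',proj(n,hub+.09*d+[0,0,.0835])[0])
  b=cv2.cvtColor(i,cv2.COLOR_BGR2GRAY);q=proj(n,hub+[0,0,.078])[0].astype(int);mm=(b<45).astype(np.uint8);k,L,S,c=cv2.connectedComponentsWithStats(mm)
  j=min([j for j in range(1,k) if S[j][4]>40],key=lambda j:np.linalg.norm(c[j]-q));print('  block blob',S[j].tolist(),c[j],'pred block mid',proj(n,hub+[0,0,.061])[0],'+10',proj(n,hub+[0,0,.071])[0])
print('sleeve mid tri',tri(P['scene'],P['side']),'exp',hub+.09*d+[0,0,.0735])
"
```

```text
scene [362, 159, 11, 24, 214] blob [366.729  170.7523] pred sleeve mid seated [366.5021 171.1128] +10mm [366.84  167.927]
  block blob [397, 169, 15, 19, 214] [403.9439 178.1589] pred block mid [403.6148 178.5653] +10 [404.177 175.43 ]
side [317, 172, 7, 19, 108] blob [319.5833 180.8611] pred sleeve mid seated [318.9625 180.8493] +10mm [318.9493 177.9727]
  block blob [334, 168, 11, 13, 120] [339.0583 174.1917] pred block mid [338.4388 173.7744] +10 [338.4857 170.9696]
sleeve mid tri [0.4838 0.1804 0.1597] exp [0.4823 0.1812 0.1585]
```

```bash
python3 -c "
from station import manip
print(manip.sign_off())"
```

```text
the job is handed in; nothing more can be done
None
```

The job is handed in: the crank stands fully down on the slicer's shaft, the pointer measured about 0.2 mm from the green tag's centre, and the gripper was clear of everything at about 19.5 s of the 72 s.

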